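# Start the edge burnisher with its pull knob

## Task

Start the edge burnisher, the machine with the grooved wooden spindle: pull its black starter knob straight up as far as it comes, hold it there for about a second, then let go so that it springs back down. Leave the starter knobs of the other two machines alone.

Things in the scene. Friction and masses are not known exactly. Their poses are not given: they have to be found in the camera images.
- burnisher_grip (a point): centre of the cap of the edge burnisher's starter knob; moves with it. Black mushroom knob on a grey starter box (60 x 80 mm, top 60 mm above the table): cap 30 mm across, 23 mm high, on a 10 mm stem. At rest this point is 27 mm above the box top, the cap's underside 16 mm, its top 39 mm. z: up, along the pull; x: from spindle to starter box. Machine fixed; place and heading vary
- burnisher_knob (a joint): pull of the burnisher's knob, m: 0 at rest, 0.018 at the upper stop; the spring takes 3 N to start, 8.4 N at the stop, and returns the knob when released. The burnisher: a lying finned motor 62 mm across on a 160 x 90 mm foot, a grooved light-wood spindle (30 mm across, 54 mm long) on the side towards the robot, the starter box on the far side
- extractor_knob (a joint): the same for the identical knob and starter box of the dust extractor, the machine with a flat white case and a slotted grille (not to be pulled)
- warmer_knob (a joint): the same for the identical knob and starter box of the glue warmer, the machine with a round lidded steel pot (not to be pulled)

How it is judged:
On the way:
1. the burnisher's knob is pulled up at least 13 mm and held there for 0.5 s (value of joint burnisher_knob above 0.013 m), for 0.5 s.
At the end, for the whole second after the job is handed in: the burnisher's knob has been pulled up and held, and is released and back down within 3 mm of rest; the other two knobs are down within 3 mm of rest (value of joint each of burnisher_knob, extractor_knob, warmer_knob below 0.003 m); the robot touches nothing.
It fails at once if a knob of another machine is pulled up more than 5 mm (value of joint any of extractor_knob, warmer_knob above 0.005 m).
It also fails if it takes over 27 s, if anything falls off the work surface, if the arm or the gripper's body presses on something with over 40 N, if the wrist force passes 120 N, or if a joint passes its speed limit or range.

## Robot

A 6-joint arm with a two-finger parallel gripper is mounted at the origin on the work surface. World frame = base frame: x ahead of the robot, y to its left, z up, the work surface at z = 0. Lengths are in m, angles in rad, forces in N, time in s.
With the tool pointing down it reaches from about 0.25 to 0.775 m from the base axis. Payload 4 kg.
Tool frame: the origin (TCP) lies midway between the tips of the shut fingers; the grasp point (between the pads) lies 19 mm behind it; z points along the fingers, y is the line along which they close (so a half turn about z gives the same grasp; the last joint's range is limited). The gripper opens to 85 mm and grips with 20 to 120 N. Pads are 22 mm wide; open, the fingers measure 114 mm over their backs; the gripper's body (76 mm by 85 mm) begins 54 mm behind the grasp point. The pads swing forward as they close: fully open they stand 13 mm farther back than shut.
Start: joints at [-1.253, 0.087, 1.371, -0, 1.684, -0.103], TCP at [0.225, -0.502, 0.231] pointing down, gripper open.
Joint ranges: [-3.1, 3.1], [-0.76, 2.03], [0.27, 2.55], [-1.08, 4.22], [0.17, 2.65], [-2.57, 2.57]. Speed limits (rad/s): [2.79, 2.79, 3.14, 3.14, 3.14, 3.14].

## Interface

Orientations are given as a rotation vector (axis times angle).
In Python, from bench import arm, imaging gives the robot as it stands.
- The arm moves only by the shell command python3 -m inch 'ROWS' [FORCE]. ROWS is JSON, a list of rows, each an object with "twist": the turn, a rotation vector about the tool's x, y, z in rad, a list of three; "dp": the shift along the tool's x, y, z in m, a list of three; "claw": the finger opening in m, from 0 to 0.0854. In form: [{"twist": [wx, wy, wz], "dp": [dx, dy, dz], "claw": claw}, ...]. A call has 1 to 5 rows; each row is the pose to reach, as a shift and turn from the pose commanded when the call began, along the tool's axes at that moment; what a row does not reach only later rows make up. A row lasts 1/8 s, in which the tool goes at most 62.5 mm and 10.7 degrees, less where a joint would pass 70% of its speed; a pose out of reach is approached as far as the arm can. A call with a gripper value outside its range is refused whole. The fingers move at their own pace and stop on an object; FORCE is the grip in N (left out, the last holds). Time passes only in rows, so rows that repeat a pose let the fingers close. It gives the time, the measured TCP pose, the force, the opening and the grip force at its end, in the units of the state.
- arm.sense(): the state, without advancing time (a new reading comes with each control period).
- imaging.snapshot(name): name is "side" or "top"; returns (picture, depth): 420x560x3 uint8, red, green, blue; 420x560 float32, m along the optical axis (not along the pixel's ray), 0 where there is no reading.
- imaging.get_calibration(name): a dict with "fx", "fy", "cx", "cy" (pixels), "R" (3x3) and "t" (3): a world point X has camera coordinates R X + t. Camera axes: x right, y down, z forward; pixel columns grow to the right and rows downward; lengths in m; the calibration is good to about 2 mm. A picture is of the moment at which its call begins. get_calibration takes no time and is no camera call.
- arm.close_job(): hands the job in; it is judged then, once.
The state is a dict: "time_s": time; "joint_positions": joint angles; "qvel": joint speeds; "joint_torque": joint torques, N m; "tcp_pos": TCP position; "tcp_rot": TCP orientation; "wrist_force": force on the tool from outside, world axes, zero at the start; "torque": the same for the moment, N m; "width": finger opening in m; "grasp_force": force on a finger pad.
Only numpy, scipy, OpenCV 4.12 (cv2) and the standard library are available. Lean on these libraries where they do the work, as an engineer would, in place of code of your own. Each camera call takes 0.05 s, during which the arm holds its last target. There are 200 camera calls.

## Working session

There is one attempt and no reset: what is moved stays moved. The work goes in short steps, Python scripts to look and compute and a shell command to move; the robot and the scene stay as the last step left them, time stands still between calls to the robot, and variables do not carry over. Pictures are saved under pics/ and viewed, at most 10 in all, crops included, and the job is handed in when it is done.

```bash
mkdir -p pics; cat > h.py <<'E'
import numpy as np,cv2
from bench import arm,imaging
def snap(n,f):
    p,d=imaging.snapshot(n); cv2.imwrite('pics/%s.png'%f,p[:,:,::-1]); np.savez('/tmp/%s.npz'%f,p=p,d=d); return p,d
def cloud(n,d):
    c=imaging.get_calibration(n); v,u=np.indices(d.shape)
    P=np.stack([(u-c['cx'])/c['fx']*d,(v-c['cy'])/c['fy']*d,d],-1)
    return (P-np.array(c['t']))@np.array(c['R'])
E
python3 - <<'E'
from h import *
for n in('top','side'): snap(n,n+'1')
s=arm.sense();print(s['time_s'],s['tcp_pos'],s['tcp_rot'],s['wrist_force'])
E
```

```text
0.1 [ 0.22450648 -0.50160241  0.23025727] [-3.07038316e+00 -6.55710801e-01  4.10260621e-04] [ 0.50867488 -0.55934191 -0.3405043 ]
```

View pics/top1.png

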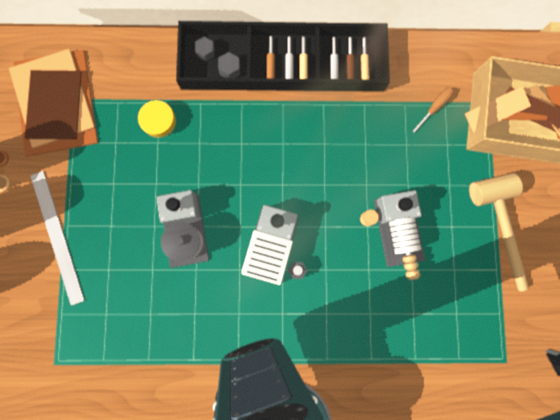

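View pics/side1.png

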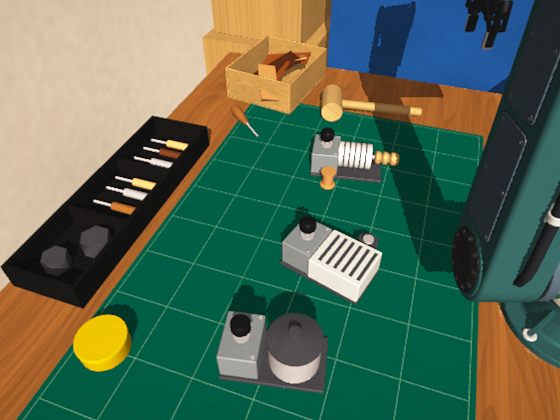

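The top view shows the burnisher at right: knob at about (405,204), spindle at (411,268), and a small wooden object standing at (370,217). The extractor knob is at (277,220) and the warmer knob at (173,204). In the side view the burnisher knob is at (327,135) and the wooden object at (328,178).

```bash
python3 - <<'E'
from h import *
z=np.load('/tmp/top1.npz');p,d=z['p'],z['d'];C=cloud('top',d)
def reg(u0,u1,v0,v1,lo,hi,n):
    q=C[v0:v1,u0:u1].reshape(-1,3);c=p[v0:v1,u0:u1].reshape(-1,3).max(1)
    m=(q[:,2]>lo)&(q[:,2]<hi);q=q[m]
    print(n,len(q),q.mean(0).round(4),np.median(q,0).round(4),q.min(0).round(4),q.max(0).round(4)); return q
reg(380,430,185,230,.088,.11,'cap'); 
b=reg(375,430,180,230,.054,.068,'box')
r=cv2.minAreaRect(b[:,:2].astype(np.float32)*1000);print('boxrect',r)
w=reg(355,381,203,230,.02,.2,'obj')
reg(400,425,255,282,.02,.1,'spindle')
reg(380,425,222,255,.05,.1,'motor')
z=np.load('/tmp/side1.npz');p,d=z['p'],z['d'];C=cloud('side',d)
reg(312,345,122,150,.085,.11,'capside');reg(315,340,165,192,.015,.1,'objside')
E
```

```text
cap 153 [ 0.4895 -0.2621  0.0966] [ 0.4893 -0.262   0.0969] [ 0.4755 -0.2773  0.088 ] [ 0.5032 -0.2486  0.1017]
box 965 [ 0.4805 -0.262   0.0601] [ 0.4787 -0.2595  0.0597] [ 0.4381 -0.3063  0.054 ] [ 0.525  -0.2197  0.0679]
boxrect ((477.4237365722656, -265.364501953125), (85.33963012695312, 80.4844741821289), 9.459465026855469)
obj 190 [ 0.469  -0.1999  0.0386] [ 0.4676 -0.1992  0.0395] [ 0.4511 -0.2249  0.0213] [ 0.5011 -0.182   0.0443]
spindle 308 [ 0.3551 -0.2831  0.0476] [ 0.355  -0.2825  0.0486] [ 0.3284 -0.3025  0.0341] [ 0.3817 -0.2675  0.0577]
motor 716 [ 0.4215 -0.2706  0.0621] [ 0.4209 -0.2695  0.0634] [ 0.3857 -0.3043  0.0501] [ 0.455  -0.2317  0.0715]
capside 135 [ 0.4902 -0.2594  0.0951] [ 0.4906 -0.2583  0.0968] [ 0.4758 -0.2764  0.085 ] [ 0.5054 -0.249   0.1019]
objside 276 [ 0.4718 -0.2041  0.0329] [ 0.4693 -0.1993  0.0369] [ 0.4515 -0.2492  0.0152] [ 0.505  -0.181   0.0438]
```

```bash
python3 -m inch '[{"twist":[0,0,0.13],"dp":[0.05,-0.016,0.01],"claw":0.0854},{"twist":[0,0,0.27],"dp":[0.11,-0.036,0.03],"claw":0.0854},{"twist":[0,0,0.27],"dp":[0.17,-0.055,0.05],"claw":0.0854},{"twist":[0,0,0.27],"dp":[0.23,-0.075,0.07],"claw":0.0854},{"twist":[0,0,0.27],"dp":[0.285,-0.093,0.08],"claw":0.0854}]' 60
cat > to.py <<'E'
from h import *
from scipy.spatial.transform import Rotation as R
import sys
s=arm.sense();r=R.from_rotvec(s['tcp_rot']);g=np.array(eval(sys.argv[1]))
print(s['time_s'],s['tcp_pos'],'dp',r.inv().apply(g-s['tcp_pos']).round(4),'yaw y',np.degrees(np.arctan2(*r.as_matrix()[[1,0],1])),'w',s['width'],s['wrist_force'])
E
python3 to.py '[.489,-.261,.15]'
```

```text
time_s: 0.72
tcp_pos: [0.442, -0.3037, 0.1511]
tcp_rot: [-3.131, -0.236, 0.002]
wrist_force: [0.9, -1.3, -0.4]
width: 0.0856
grasp_force: 0.0
0.725 [ 0.44204227 -0.30370891  0.15107888] dp [ 0.0528 -0.0352  0.0011] yaw y -81.38265290588978 w 0.08561595071569252 [ 0.86225178 -1.26409241 -0.37592686]
```

```bash
python3 -m inch '[{"twist":[0,0,0],"dp":[0.03,-0.02,0],"claw":0.0854},{"twist":[0,0,0],"dp":[0.053,-0.035,0],"claw":0.0854},{"twist":[0,0,0],"dp":[0.053,-0.035,0],"claw":0.0854},{"twist":[0,0,0],"dp":[0.053,-0.035,0],"claw":0.0854}]' >/dev/null
python3 to.py '[.489,-.261,.066]'
python3 - <<'E'
from h import *
p,d=snap('side','side2'); q,_=snap('top','top2')
cv2.imwrite('pics/c2.png',np.hstack([cv2.resize(p[60:220,240:440,::-1],None,fx=2,fy=2),cv2.resize(q[150:310,320:480,::-1],None,fx=2,fy=2)]))
E
```

```text
1.225 [ 0.48802924 -0.26330213  0.15228908] dp [ 0.0014 -0.0021  0.0863] yaw y -81.37164348119177 w 0.08530889487183535 [-0.42012141  0.17839189  0.5145762 ]
```

View pics/c2.png

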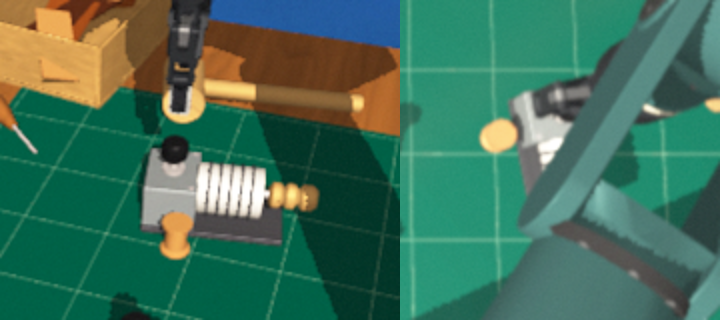

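The side crop shows the open gripper above the knob (cap at crop (174,150)), clear of the wooden object at (176,235). Next I descend.

```bash
python3 -m inch '[{"twist":[0,0,0],"dp":[0.001,-0.002,0.03],"claw":0.0854},{"twist":[0,0,0],"dp":[0.001,-0.002,0.06],"claw":0.0854},{"twist":[0,0,0],"dp":[0.001,-0.002,0.086],"claw":0.0854},{"twist":[0,0,0],"dp":[0.001,-0.002,0.086],"claw":0.0854},{"twist":[0,0,0],"dp":[0.001,-0.002,0.086],"claw":0.0854}]' 
python3 to.py '[.489,-.261,.066]'
python3 - <<'E'
from h import *
p,d=snap('side','side3'); cv2.imwrite('pics/c3.png',cv2.resize(p[80:200,260:420,::-1],None,fx=4,fy=4))
E
```

```text
time_s: 1.95
tcp_pos: [0.4896, -0.2619, 0.068]
tcp_rot: [3.132, 0.235, 0.002]
wrist_force: [0.1, 0.5, -0.4]
width: 0.0856
grasp_force: 0.0
1.95 [ 0.48957657 -0.26185308  0.06795839] dp [-0.0004 -0.0009  0.002 ] yaw y -81.4204005155505 w 0.08557408666732803 [ 0.0530472   0.45975792 -0.39537914]
```

View pics/c3.png

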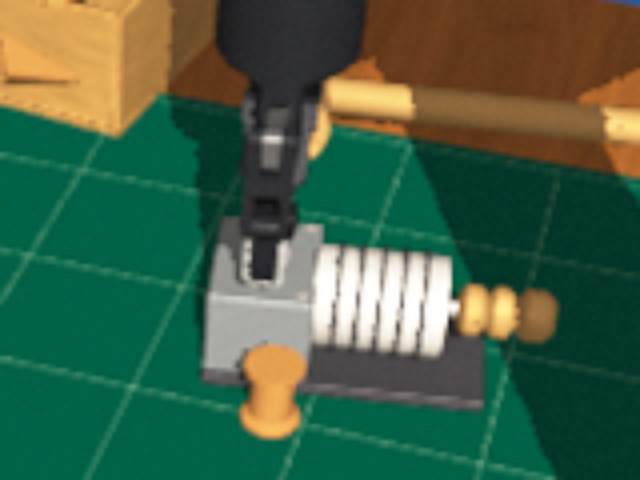

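The near finger (crop (262,260)) stands in front of the knob with its tip above the box top, clear of everything. I close it now.

```bash
python3 -m inch '[{"twist":[0,0,0],"dp":[0,0,0.001],"claw":0.02},{"twist":[0,0,0],"dp":[0,0,0.001],"claw":0.02},{"twist":[0,0,0],"dp":[0,0,0.001],"claw":0.02},{"twist":[0,0,0],"dp":[0,0,0.001],"claw":0.02},{"twist":[0,0,0],"dp":[0,0,0.001],"claw":0.02}]' 60
```

```text
time_s: 2.62
tcp_pos: [0.4903, -0.2653, 0.0676]
tcp_rot: [3.123, 0.234, 0.004]
wrist_force: [0.1, -10.7, 0.3]
width: 0.0282
grasp_force: 59.0
```

```bash
python3 -m inch '[{"twist":[0,0,0],"dp":[0,0.003,0],"claw":0.02},{"twist":[0,0,0],"dp":[0,0.003,-0.006],"claw":0.02},{"twist":[0,0,0],"dp":[0,0.003,-0.012],"claw":0.02},{"twist":[0,0,0],"dp":[0,0.003,-0.018],"claw":0.02},{"twist":[0,0,0],"dp":[0,0.003,-0.018],"claw":0.02}]' 70
python3 - <<'E'
from h import *
p,d=snap('side','side4'); cv2.imwrite('pics/c4.png',cv2.resize(p[80:200,260:420,::-1],None,fx=4,fy=4))
E
```

```text
time_s: 3.25
tcp_pos: [0.4902, -0.2653, 0.0828]
tcp_rot: [3.129, 0.236, 0.001]
wrist_force: [4.8, -7.5, -8.1]
width: 0.028
grasp_force: 69.4
```

View pics/c4.png

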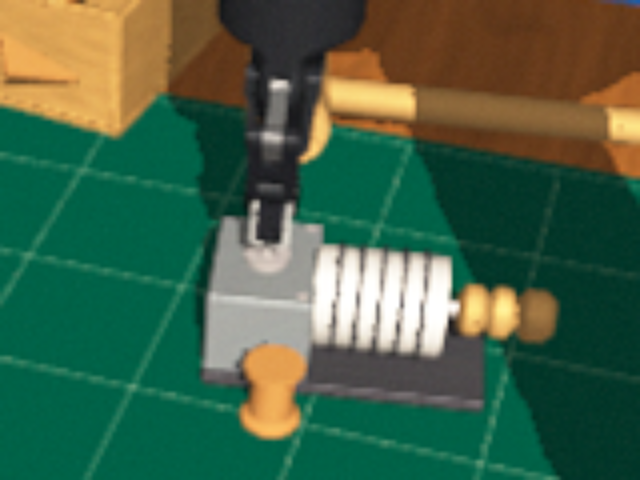

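The knob is up with the fingers (the collar on the box shows at crop (268,260)). The 8 N downward force fits a pull of about 15–17 mm. I'll go on to the stop and hold.

```bash
python3 -m inch '[{"twist":[0,0,0],"dp":[0,0,-0.002],"claw":0.02},{"twist":[0,0,0],"dp":[0,0,-0.004],"claw":0.02},{"twist":[0,0,0],"dp":[0,0,-0.004],"claw":0.02},{"twist":[0,0,0],"dp":[0,0,-0.004],"claw":0.02},{"twist":[0,0,0],"dp":[0,0,-0.004],"claw":0.02}]'
python3 -m inch '[{"twist":[0,0,0],"dp":[0,0,0],"claw":0.02},{"twist":[0,0,0],"dp":[0,0,0],"claw":0.02},{"twist":[0,0,0],"dp":[0,0,0],"claw":0.02},{"twist":[0,0,0],"dp":[0,0,0],"claw":0.02},{"twist":[0,0,0],"dp":[0,0,0],"claw":0.02}]'
python3 -c "
from h import *
p,d=snap('side','side5'); cv2.imwrite('pics/c5.png',cv2.resize(p[80:200,260:420,::-1],None,fx=4,fy=4))"
```

```text
time_s: 3.92
tcp_pos: [0.4902, -0.2653, 0.0857]
tcp_rot: [3.13, 0.236, 0.001]
wrist_force: [4.4, -8.8, -9.6]
width: 0.0275
grasp_force: 70.9
time_s: 4.55
tcp_pos: [0.4902, -0.2653, 0.0857]
tcp_rot: [3.13, 0.236, 0.001]
wrist_force: [4.1, -7.7, -8.3]
width: 0.0278
grasp_force: 70.9
```

View pics/c5.png

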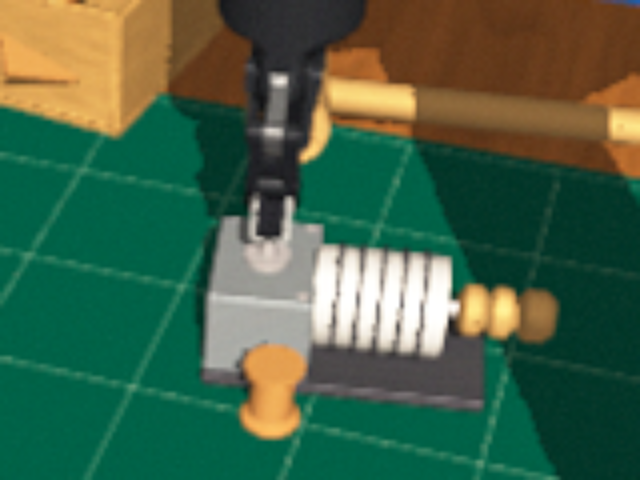

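The knob is raised about 18 mm, at its stop, and has been held over 1 s. Next I open and retreat straight up.

```bash
python3 -m inch '[{"twist":[0,0,0],"dp":[0,0,0],"claw":0.0854},{"twist":[0,0,0],"dp":[0,0,0],"claw":0.0854},{"twist":[0,0,0],"dp":[0,0,0],"claw":0.0854},{"twist":[0,0,0],"dp":[0,0,0],"claw":0.0854},{"twist":[0,0,0],"dp":[0,0,0],"claw":0.0854}]' >/dev/null
python3 -m inch '[{"twist":[0,0,0],"dp":[0,0,-0.03],"claw":0.0854},{"twist":[0,0,0],"dp":[0,0,-0.07],"claw":0.0854},{"twist":[0,0,0],"dp":[0,0,-0.11],"claw":0.0854},{"twist":[0,0,0],"dp":[0,0,-0.11],"claw":0.0854},{"twist":[0,0,0],"dp":[0,0,-0.11],"claw":0.0854}]'
python3 -c "
from h import *
p,d=snap('side','side6'); cv2.imwrite('pics/c6.png',p[:,:,::-1])
q=cloud('side',d)[122:150,312:345].reshape(-1,3);q=q[(q[:,2]>.07)&(q[:,2]<.13)];print(np.percentile(q[:,2],[50,95,99]))"
```

```text
time_s: 5.85
tcp_pos: [0.4895, -0.2637, 0.1972]
tcp_rot: [-3.132, -0.237, 0.001]
wrist_force: [0.2, 0.2, -1.2]
width: 0.0857
grasp_force: 0.0
[0.09516363 0.10034478 0.10117885]
```

View pics/c6.png

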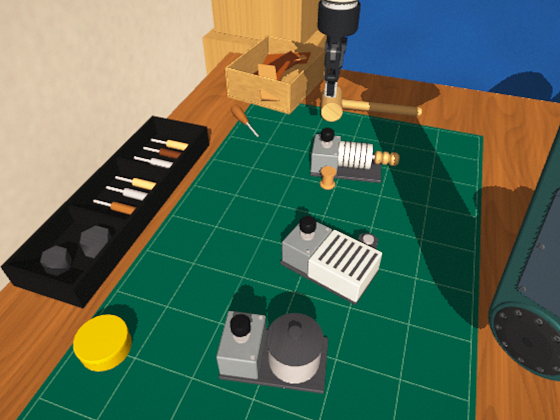

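The knob is back down at (327,135) with its top at about 0.10 m, the same as at the start. The gripper hangs free above it and the other knobs are untouched.

```bash
python3 -c "
from bench import arm
print(arm.close_job())"
```

```text
the job is handed in; nothing more can be done
None
```

I pulled the burnisher's starter knob up about 18 mm to its stop, held it there for just over a second, and released it; the last picture shows it back down, the other two knobs untouched and the gripper clear, and the job is handed in (no verdict was returned).

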